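# Jack a drooping bench robot's forearm level and hold it

### The arm

A 6-joint arm with a two-finger parallel gripper is mounted at the origin on the work surface. World frame = base frame: x ahead of the robot, y to its left, z up, the work surface at z = 0. Lengths are in m, angles in rad, forces in N, time in s.
With the tool pointing down it reaches from about 0.3 to 0.825 m from the base axis. Payload 5.4 kg.
Tool frame: the origin (TCP) lies at the very end of the fingers, on their centre line; the grasp point (between the pads) lies 19 mm behind it; z points along the fingers, y is the line along which they close (so a half turn about z gives the same grasp; the last joint's range is limited). The gripper opens to 92 mm and grips with 3 to 60 N. Pads are 20 mm wide; open, the fingers measure 128 mm over their backs; the gripper's body (75 mm by 189 mm) begins 69 mm behind the grasp point.
Start: joints at [-1.44, 0.158, 1.597, -0, 1.386, -0.21], TCP at [0.192, -0.542, 0.215] pointing down, gripper open.
Joint ranges: [-2.91, 2.91], [-0.94, 2.29], [0.18, 2.7], [-1.29, 4.43], [0.17, 2.64], [-3, 3]. Speed limits (rad/s): [2.57, 2.57, 3.14, 3.14, 3.14, 3.14].

### API

Orientations are given as a rotation vector (axis times angle).
In Python, from workcell import bot gives the robot as it stands. Calls block until the motion is done:
- bot.goto(position, orientation): joint-space move of the TCP to a pose.
- bot.line_to(position, rot=None, max_speed=0.15): straight line of the TCP; rot=None keeps the orientation; max_speed is the mean speed in m/s.
- bot.set_joints(angles): joint-space move.
- bot.set_gripper(opening, newtons=None): opening from 0.0 (shut) to 1.0 (fully open); newtons is the grip in N (None keeps the last); returns when the fingers have stopped.
- bot.hold(seconds).
- bot.inverse_kinematics(position, orientation): joint angles nearest the present ones, or None.
- bot.read_camera(name): name is "scene" or "top"; returns a dict with "pixels" (384x512x3 uint8, blue, green, red), "fx", "fy", "cx", "cy" (pixels), "R" (3x3) and "t" (3): a world point X has camera coordinates R X + t. Camera axes: x right, y down, z forward; pixel columns grow to the right and rows downward; lengths in m; the calibration is good to about 2 mm. A picture is of the moment at which its call begins. There is no depth.
A pose or a line that the arm cannot do raises bot.MotionError and nothing moves.
- bot.job_done(): hands the job in; it is judged then, once.
Readings, each from a call of its own:
- bot.current_clock(): time.
- bot.current_joints(): joint angles.
- bot.current_joint_vel(): joint speeds.
- bot.current_effort(): joint torques, N m.
- bot.current_ee_pos(): TCP position.
- bot.current_tool_rot(): TCP orientation.
- bot.current_contact_force(): force on the tool from outside, world axes, zero at the start.
- bot.current_ft_torque(): the same for the moment, N m.
- bot.current_opening(): opening from 0.0 (shut) to 1.0 (fully open).
- bot.current_grip_force(): force on a finger pad.
Only numpy, scipy, OpenCV 4.12 (cv2) and the standard library are available. Lean on these libraries where they do the work, as an engineer would, in place of code of your own. Each camera call takes 0.05 s, during which the arm holds its last target. There are 200 camera calls.

### The job

Slide the guard of the little bench-robot cell fully open to the left, and stand the blue lever jack upright on the bench with its saddle centred under the yellow lift pad of the drooping forearm; let go of it. Then pump the jack's red handle: once all the way down to bed the saddle, let it come all the way back up, then press it all the way down again and finish holding it down, so that the jack alone keeps the forearm up. Leave the guard open and do not disturb the other things on the bench.

Things in the scene. Friction and masses are not known exactly. Their poses are not given: they have to be found in the camera images.
- stand: Fixed cell of the bench robot. Origin on the bench straight below the drooping lift pad; x points into the cell (away from the robot at yaw 0), y left along the guard track. Front rail at x=-45, z 108 to 120 mm, y -95 to 239; fixed clear pane below it from y=88 on. Doorway 162 mm wide between posts at y=+-88, no sill. Clear side walls at y=+-88, 108 mm high, x -45 to 90. Red fork at x 130 to 180, 127 mm high; forearm from there to x=-20.
- guard (a joint): The sliding guard, a clear panel 152 mm wide and 123 mm high with a yellow frame, 8 mm thick, in its plane x=-58 mm of the stand: 0 shut (in front of the doorway), grows to 0.15 m fully open, sliding along the stand's +y (left). It stays where it is left; about 1.5 N of friction.
- guard_tab (a point): Centre of the top face of the guard's black grip tab, which stands up above the middle of the guard: 14 mm thick (stand x) by 24 mm (stand y), free from z=123 to its top at z=170 mm. The tab moves with the guard; its axes are parallel to the stand's.
- lift_pad (a point): Centre of the underside of the yellow lift pad (28 mm across) below the tip of the black forearm; a yellow disc on top of the forearm marks the same spot. 60 mm above the bench while drooping, about 78 mm with the jack fully up. The forearm swings up about a level pivot 150 mm further in (stand x=150, z=100 mm), and sinks back by its own weight (about 3 N at the pad).
- jack: Blue lever jack, 0.9 kg, loose. Origin on its underside below its column; x points from column to saddle, z up, handle along -x. Column: 26 mm (x) by 30 mm (y), up to z=120 mm with an orange top: the place to grasp (pinch across y, z 80 to 120). Base 12 mm thick: x -110 to 20 mm, 70 mm wide, then to x=125, 44 mm wide. Saddle at x=100 mm, y=0.
- saddle (a point): Centre of the top of the jack's round steel saddle, 32 mm across, 100 mm in front of the column: 50 mm above the base's underside when lowered, 28 mm higher with the handle fully down.
- jack_handle (a joint): Jack handle: 0 raised (20 degrees above level), 0.5 rad all the way down on its stop; each rad lifts the saddle 56 mm. A spring and the load return it to 0 when let go: 2.5 N at the red pad to start, some 7 N when down with the load. Nothing latches: the saddle sinks with it. Pivot at x=-22, z=55 mm of the jack.
- press_pad (a point): Centre of the top face of the red pad at the handle's end (36 mm along the handle, 40 mm across), 105 mm from the handle's pivot: at jack x=-119, z=97 mm when raised and x=-125, z=45 mm when all the way down. Press from above, with closed fingers for instance.
- drink_can: Bystander: green drink can, 66 mm across, 122 mm high, upright; origin at its underside.
- screwdriver: Bystander: screwdriver lying on the bench in front of the guard's left end, along its own x.
- circuit_board: Bystander: green circuit board 100 x 170 mm lying near the robot, parts up to 22 mm high.
- gearmotor: Bystander: steel gear motor about 108 mm long (x), 36 mm wide and 32 mm high, lying just left of the cell, behind its fixed front pane.
- mug: Bystander: white mug, 80 mm across, 90 mm high, on the left.
- battery_pack: Bystander: blue battery pack 70 x 45 x 42 mm on the right, beyond the jack.

How it is judged:
On the way, in this order (a step that is already met when the one before it is completed fails the run):
1. the guard has been slid open (value of joint guard above 0.12 m), for 0.2 s.
2. the jack stands on the bench, let go, handle up, saddle centred under the lift pad (horizontal distance between saddle and lift_pad below 0.012 m and height (world z) of jack below 0.006 m and angle between jack's own z axis and vertical below 0.05 rad and value of joint guard above 0.12 m and value of joint jack_handle below 0.06 rad and contact force between the fingers and jack below 0.3 N), for 0.3 s.
3. the handle has been pumped down once and the forearm has risen (value of joint jack_handle above 0.43 rad and height (world z) of lift_pad above 0.073 m), for 0.1 s.
4. the handle has come back up and the forearm has sunk (value of joint jack_handle below 0.08 rad and height (world z) of lift_pad below 0.064 m), for 0.1 s.
At the end, for the whole second after the job is handed in: Fingers hold the handle down (over 0.43 rad, over 2 N), the jack carries the forearm (over 1.5 N, pad over 73 mm high), the robot touches neither forearm nor cell; jack flat on the bench, saddle within 12 mm of the pad from above, guard open over 0.12 m (all of step 3 and value of joint guard above 0.12 m and horizontal distance between saddle and lift_pad below 0.012 m and height (world z) of jack below 0.006 m and angle between jack's own z axis and vertical below 0.05 rad and contact force between the fingers and jack above 2 N and contact force between jack and stand above 1.5 N and contact force between each of the fingers, the arm and stand below 0.3 N); the arm keeps its last pose, push and grip.
It fails at once if a bystander is moved more than 30 mm (distance of any of drink_can, screwdriver, circuit_board, gearmotor, mug, battery_pack from where it was at the start of the episode above 0.03 m).
It also fails if it takes over 70 s, if anything falls off the work surface, if the arm or the gripper's body presses on something with over 40 N, if the wrist force passes 120 N, or if a joint passes its speed limit or range.

## Working session

There is one attempt and no reset: what is moved stays moved. The work goes in short steps, each a Python script; the robot and the scene stay as the last script left them, time stands still between calls to the robot, and variables do not carry over. Pictures are saved under pics/ and viewed, at most 10 in all, crops included, and the job is handed in when it is done.

```bash
ls; mkdir -p pics
python3 - <<'E'
from workcell import bot
import cv2,numpy as np
for n in("scene","top"):
    d=bot.read_camera(n); cv2.imwrite(f"pics/{n}0.png",d["pixels"]); print(n,d["fx"],d["cx"],d["cy"],(-np.array(d["R"]).T@d["t"]).round(3),np.array(d["R"]).round(3).tolist())
print(bot.current_tool_rot(),bot.current_clock())
E
```

```text
pics
scene 349.186339671873 261.4530182889325 191.7084340916839 [0.99  0.525 0.947] [[-0.73, 0.683, -0.003], [0.502, 0.534, -0.68], [-0.463, -0.498, -0.733]]
top 409.82569431283446 258.82880757169426 189.86135756318973 [ 0.264 -0.013  1.502] [[-0.022, -1.0, 0.01], [-0.984, 0.02, -0.177], [0.177, -0.014, -0.984]]
[-3.09443359e+00 -5.32462687e-01 -8.01149863e-05] 0.1
```

View pics/scene0.png

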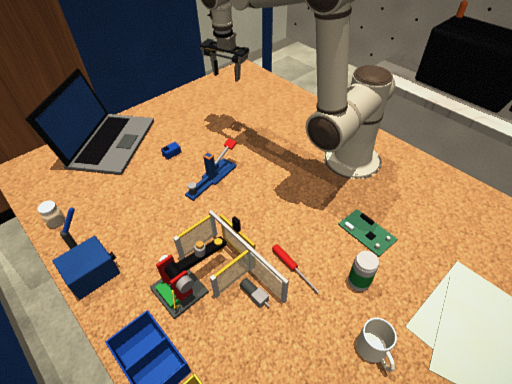

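View pics/top0.png

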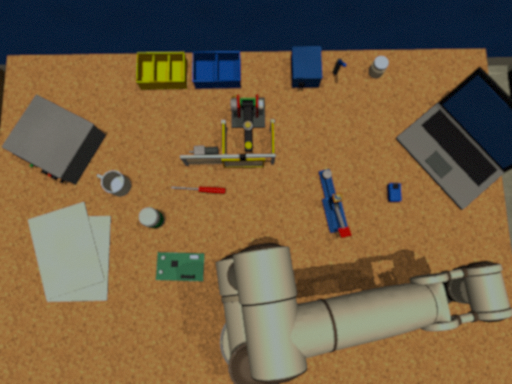

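The scene view shows the cell around (215,255) with its guard in front, and the jack around (212,175), with its red pad at (231,143). The top view shows the fork at (248,110), the guard along row ~158 and the jack from (327,173) to (344,232). I'll zoom in on both.

Run:
```python
import cv2,numpy as np
a=cv2.imread("pics/scene0.png")[130:320,140:300]; b=cv2.imread("pics/top0.png")[90:245,170:360]
cv2.imwrite("pics/zs.png",cv2.resize(a,None,fx=3,fy=3,interpolation=cv2.INTER_CUBIC));cv2.imwrite("pics/zt.png",cv2.resize(b,None,fx=3.8,fy=3.8,interpolation=cv2.INTER_CUBIC))
```

```text
(no output)
```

View pics/zs.png

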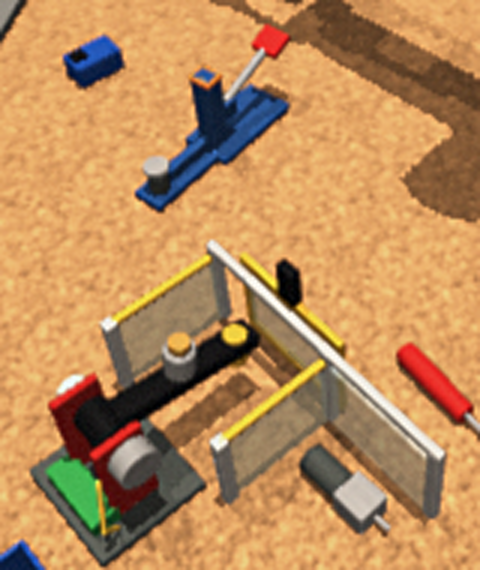

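View pics/zt.png

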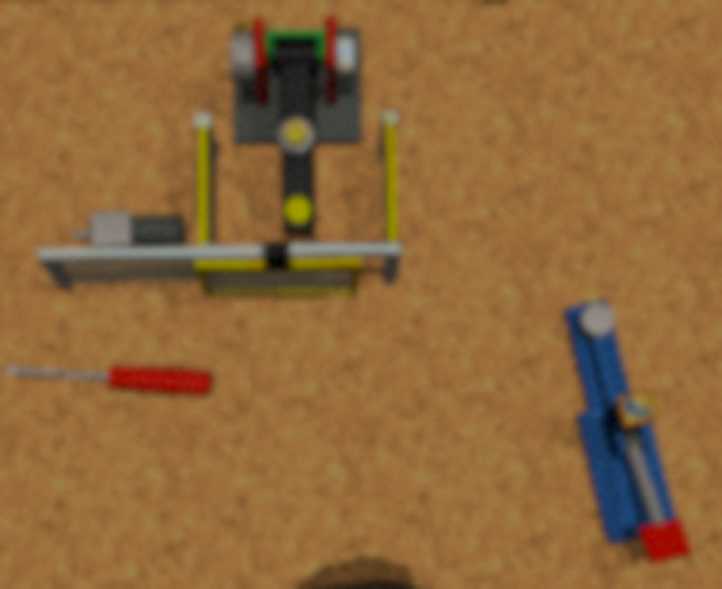

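Zoomed, the scene view shows the yellow disc at about (218,241), the tab top at about (236,218) and the column top at about (209,155). In the top view they are the disc at (248.4,145.3), the tab at (243,156), the saddle at (327,174), the orange top at (337,198) and the red pad at (345,232). Next I'll turn these into positions.

```bash
cat > h.py <<'E'
from workcell import bot
import cv2,numpy as np
from scipy.spatial.transform import Rotation as Ro
def P(d): return np.array([[d["fx"],0,d["cx"]],[0,d["fy"],d["cy"]],[0,0,1]])@np.c_[d["R"],d["t"]]
def plane(d,uv,z):
    R=np.array(d["R"]);c=-R.T@d["t"];r=R.T@[(uv[0]-d["cx"])/d["fx"],(uv[1]-d["cy"])/d["fy"],1]
    return c+r*(z-c[2])/r[2]
def tri(a,ua,b,ub):
    X=cv2.triangulatePoints(P(a),P(b),np.float64(ua).reshape(2,1),np.float64(ub).reshape(2,1));return (X[:3]/X[3]).ravel()
def blobs(img,lo,hi,box,n=3):
    u0,v0,u1,v1=box; m=cv2.inRange(cv2.cvtColor(img[v0:v1,u0:u1],cv2.COLOR_BGR2HSV),lo,hi)
    k,_,s,c=cv2.connectedComponentsWithStats(m); o=sorted(range(1,k),key=lambda i:-s[i,4])[:n]
    return [(s[i,4],(c[i]+[u0,v0]).round(1)) for i in o]
def down(yaw): # tool z down, tool y (closing) at world yaw
    y=np.array([np.cos(yaw),np.sin(yaw),0]);z=np.array([0,0,-1.]);return Ro.from_matrix(np.c_[np.cross(y,z),y,z]).as_rotvec()
E
python3 - <<'E'
from h import *
S=bot.read_camera("scene");T=bot.read_camera("top");s=S["pixels"];t=T["pixels"]
Y=((20,150,90),(35,255,255));Rd=((0,190,100),(6,255,255));O=((8,170,140),(18,255,255))
ys=blobs(s,*Y,(208,232,230,250));yt=blobs(t,*Y,(240,138,257,152))
print("disc",ys,yt,tri(S,ys[0][1],T,yt[0][1]))
rs=blobs(s,*Rd,(220,135,242,153));rt=blobs(t,*Rd,(335,222,356,242))
print("red",rs,rt,tri(S,rs[0][1],T,rt[0][1]),plane(T,rt[0][1],.097))
gs=lambda im,box:blobs(im,(0,0,120),(179,60,255),box)
q=gs(t,(318,166,336,182));q2=gs(s,(185,180,200,196));print("saddle",q,q2,plane(T,q[0][1],.05),plane(S,q2[0][1],.05))
for n,a in(("colT",(336.6,197.6)),): print(n,plane(T,a,.12))
print("colS",plane(S,(140+207/3,130+77/3),.12))
# blue base: lower-edge line orientation
for n,a in(("railR",(399,247)),("railL",(42,254))): print(n,plane(T,(170+a[0]/3.8,90+a[1]/3.8),.12))
for n,a in(("railR",(213,245)),("railL",(440,455))): print(n,"S",plane(S,(140+a[0]/3,130+a[1]/3),.12))
dk=blobs(t,(0,0,0),(179,255,45),(236,150,250,162));print("tab",dk,plane(T,dk[0][1],.165),plane(S,(140+289/3,130+265/3),.17))
E
```

```text
disc [(np.int32(50), array([217.8, 241. ])), (np.int32(1), array([224., 235.])), (np.int32(1), array([229., 241.]))] [(np.int32(54), array([248. , 144.7]))] [0.68055466 0.00233229 0.09336576]
red [(np.int32(81), array([230.1, 143.1]))] [(np.int32(86), array([344.5, 232.2]))] [ 0.36307187 -0.32455168  0.09035231] [ 0.36256267 -0.32304105  0.097     ]
saddle [(np.int32(47), array([327.2, 173.5]))] [(np.int32(46), array([191.5, 185. ])), (np.int32(2), array([185.5, 192.5])), (np.int32(1), array([198., 182.]))] [ 0.57965207 -0.2829616   0.05      ] [ 0.58346484 -0.27841491  0.05      ]
colT [ 0.4794753  -0.29782544  0.12      ]
colS [ 0.48463483 -0.2926644   0.12      ]
railR [ 0.63381333 -0.09132868  0.12      ]
railL [0.63342093 0.23492501 0.12      ]
railR S [ 0.6379298  -0.08111922  0.12      ]
railL S [0.63866217 0.24245928 0.12      ]
tab [(np.int32(25), array([242.4, 157.5])), (np.int32(4), array([247.5, 150. ]))] [0.6151768 0.0210744 0.165    ] [0.6218406  0.02426604 0.17      ]
```

Run:
```python
from h import *
bot.line_to([0.25,-0.5,0.32])
bot.goto([0.619,0.0225,0.25],down(0))
bot.set_gripper(0.5,20)
bot.line_to([0.619,0.0225,0.136],max_speed=.12)
bot.set_gripper(0,20); print("open",bot.current_opening(),bot.current_contact_force())
bot.line_to([0.619,0.150,0.136],max_speed=.08); print(bot.current_ee_pos(),bot.current_contact_force(),bot.current_opening())
bot.set_gripper(0.5)
bot.line_to([0.619,0.150,0.24])
bot.goto([0.483,-0.299,0.25],down(np.pi/2+.196-np.pi))
bot.set_gripper(1)
for n in("scene","top"): cv2.imwrite(f"pics/{n}1.png",bot.read_camera(n)["pixels"])
cv2.imwrite("pics/z1.png",np.hstack([cv2.resize(cv2.imread("pics/scene1.png")[120:320,140:300],(400,500)),cv2.resize(cv2.imread("pics/top1.png")[90:250,170:370],(400,320))[:500].copy() if 0 else cv2.copyMakeBorder(cv2.resize(cv2.imread("pics/top1.png")[90:250,170:370],(400,320)),0,180,0,0,0)]))
print(bot.current_clock(),bot.current_joints())
```

```text
open 0.15031425254796918 [ 21.73044701   0.54517043 -12.47223621]
[0.62458235 0.14928859 0.13654113] [ 20.48746652   0.96630891 -12.87701108] 0.14982221172641622
11.8167 [-7.67040629e-01  1.18210449e-01  1.57143532e+00  1.52666318e-06
  1.45197076e+00  6.07801140e-01]
```

View pics/z1.png

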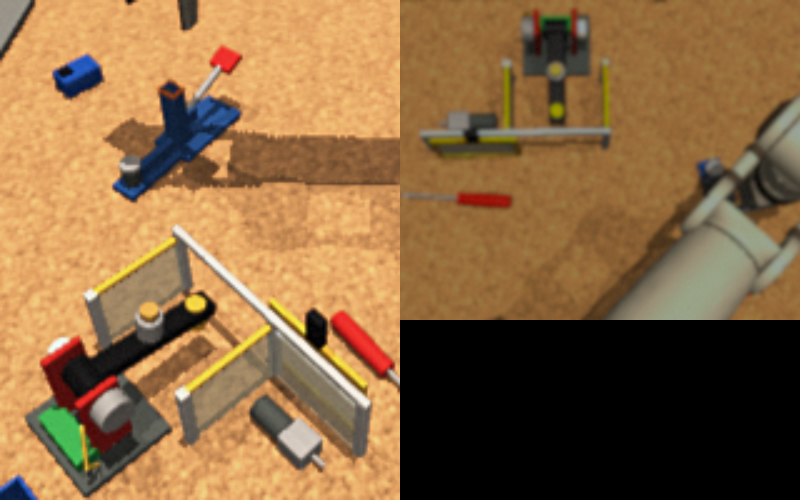

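The guard is fully open: the tab is at the left end of the rail and the doorway is clear. The tab grip also puts the stand origin at x≈0.682. Next I grasp the jack.

Run:
```python
from h import *
bot.line_to([0.483,-0.299,0.078],max_speed=.12); print(bot.current_contact_force())
bot.set_gripper(0,45); print("open mm",92*bot.current_opening(),bot.current_grip_force(),bot.current_contact_force())
bot.line_to([0.483,-0.299,0.13],max_speed=.1); print(bot.current_contact_force())
bot.goto([0.45,0.004,0.13],down(-np.pi/2))
bot.line_to([0.45,0.004,0.084],max_speed=.1)
S=bot.read_camera("scene");T=bot.read_camera("top");s=S["pixels"];t=T["pixels"]
cv2.imwrite("pics/scene2.png",s);cv2.imwrite("pics/top2.png",t)
cv2.imwrite("pics/z2.png",np.hstack([cv2.resize(s[120:320,160:320],(400,500)),cv2.resize(t[90:290,170:330],(400,500))]))
print(bot.current_ee_pos(),bot.current_clock())
```

```text
[ 0.04156521 -0.08569979  0.07248726]
open mm 29.698515358950566 44.986549615859985 [ 1.83088839 -1.78729924 -1.5861021 ]
[-0.35837437 -0.14436253 -8.19632302]
[0.45104032 0.00359618 0.08501329] 16.9
```

View pics/z2.png

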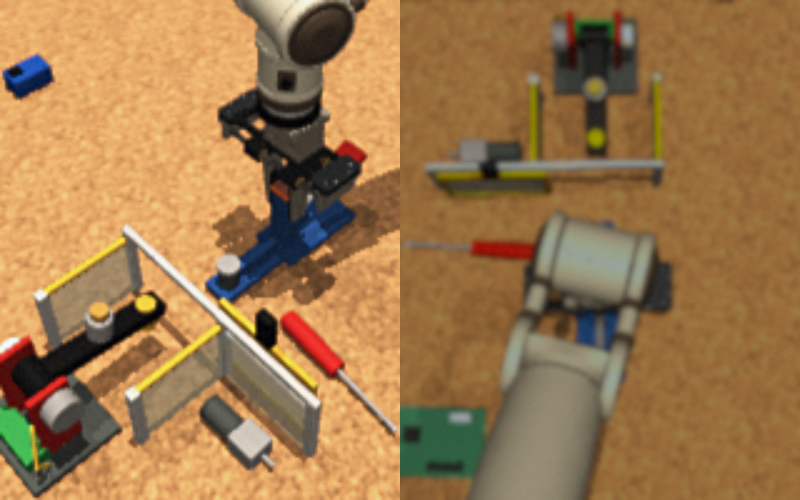

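The jack is held upright in front of the doorway, with its saddle at about (252,225) in the scene view. I'll measure the saddle against the disc from the same camera.

Run:
```python
from h import *
S=bot.read_camera("scene");T=bot.read_camera("top");s=S["pixels"];t=T["pixels"]
Y=((20,150,90),(35,255,255))
q=blobs(s,(0,0,150),(179,60,255),(243,217,259,236));print(q)
d=blobs(s,*Y,(208,232,230,250));e=blobs(t,*Y,(240,138,257,152))
print("saddle S",plane(S,q[0][1],.055),"disc S",[plane(S,d[0][1],z) for z in(.085,.093)],"T",plane(T,e[0][1],.09), bot.current_ee_pos())
m=cv2.inRange(cv2.cvtColor(s,cv2.COLOR_BGR2HSV),(0,0,130),(179,60,255))[214:238,240:264];print("\n".join("".join(".#"[int(v>0)] for v in r) for r in m))
```

```text
[(np.int32(56), array([250.8, 224.9]))]
saddle S [0.55090062 0.00230825 0.055     ] disc S [array([ 0.6774499 , -0.00269165,  0.085     ]), array([0.6803526 , 0.00220728, 0.093     ])] T [0.68162001 0.00266419 0.09      ] [0.45083038 0.00375762 0.08491114]
........................
........................
........................
........................
........................
........................
........................
...........#............
........######..........
.......########.........
.......#########........
.......#########........
.......#########........
.......#########........
........######..........
......#...###...........
........................
........................
..#.....................
........................
........................
........................
........................
#.......................
```

Run:
```python
from h import *
bot.line_to([0.45,0.004,0.080],max_speed=.05)
bot.line_to([0.5795,0.004,0.080],max_speed=.06); print(bot.current_ee_pos(),bot.current_contact_force())
bot.line_to([0.5795,0.004,0.0765],max_speed=.02); bot.hold(.3);print(bot.current_ee_pos(),bot.current_contact_force())
bot.set_gripper(.75); print(bot.current_contact_force())
bot.line_to([0.5795,0.004,0.24],max_speed=.15)
bot.goto([0.40,0.12,0.26],down(-np.pi/2))
bot.set_gripper(0,20)
bot.goto([0.40,-0.12,0.26],down(-np.pi/2))
S=bot.read_camera("scene");T=bot.read_camera("top");s=S["pixels"];t=T["pixels"]
cv2.imwrite("pics/scene3.png",s);cv2.imwrite("pics/top3.png",t)
cv2.imwrite("pics/z3.png",np.hstack([cv2.resize(s[130:290,160:320],(400,400)),cv2.resize(t[90:250,170:330],(400,400))]))
O=((8,150,120),(20,255,255));Rd=((0,190,100),(6,255,255))
print("red T",[(a,plane(T,u,.097)) for a,u in blobs(t,*Rd,(236,195,268,260))],"S",[(a,plane(S,u,.097)) for a,u in blobs(s,*Rd,(230,150,300,240))])
print(bot.current_clock())
```

```text
[0.57927504 0.00400769 0.07995854] [-0.23045585  0.59592146 -9.40373291]
[0.58012057 0.00374993 0.07793788] [-5.23421698 -1.32520546  6.67715849]
[ 0.73561171  0.53291895 -0.23089842]
red T [(np.int32(82), array([0.4545587, 0.0026181, 0.097    ]))] S [(np.int32(122), array([0.46357698, 0.00647941, 0.097     ]))]
25.1167
```

View pics/z3.png

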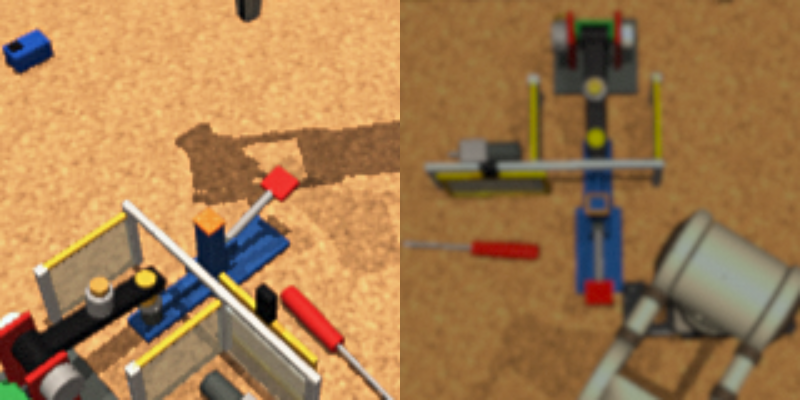

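The jack stands straight in the doorway with its saddle under the disc. The red pad is at about (250,207) in the top view, which puts it near x=0.459, y=0.004. Next I pump the handle.

Run:
```python
from h import *
T=bot.read_camera("top");S=bot.read_camera("scene")
O=((5,120,100),(22,255,255))
print("colS",[(a,plane(S,u,.12)) for a,u in blobs(S["pixels"],(8,200,190),(18,255,255),(236,210,254,228),1)])
x,y=.457,.004
bot.goto([x,y,0.20],down(-np.pi/2)); bot.line_to([x,y,0.115])
bot.line_to([x,y,0.050],max_speed=.05); print(bot.current_ee_pos(),bot.current_contact_force())
z=.05
while bot.current_contact_force()[2]<13 and z>.036:
    z-=.0015; bot.line_to([x,y,z],max_speed=.03)
print(z,bot.current_ee_pos(),bot.current_contact_force())
bot.hold(.4)
a=bot.read_camera("scene")["pixels"]
bot.line_to([x,y,0.125],max_speed=.06); bot.hold(.5)
S=bot.read_camera("scene");T=bot.read_camera("top");s=S["pixels"]
cv2.imwrite("pics/z4.png",np.hstack([cv2.resize(i[130:290,160:320],(400,400)) for i in(a,s)]))
Y=((20,150,90),(35,255,255))
print([blobs(i,*Y,(208,225,230,250),1) for i in(a,s)],bot.current_contact_force(),bot.current_clock())
```

```text
colS [(np.int32(13), array([0.58804195, 0.01288399, 0.12      ]))]
[0.45578721 0.0040802  0.04932097] [-3.96578999 -0.09071963  6.86179864]
0.0455 [0.45614778 0.00403112 0.04623789] [-9.9688085   0.86022224 19.28527207]
[[(np.int32(57), array([216.9, 237.5]))], [(np.int32(52), array([217.8, 241.1]))]] [ 0.58506194 -0.15614966  0.44957924] 31.3083
```

View pics/z4.png

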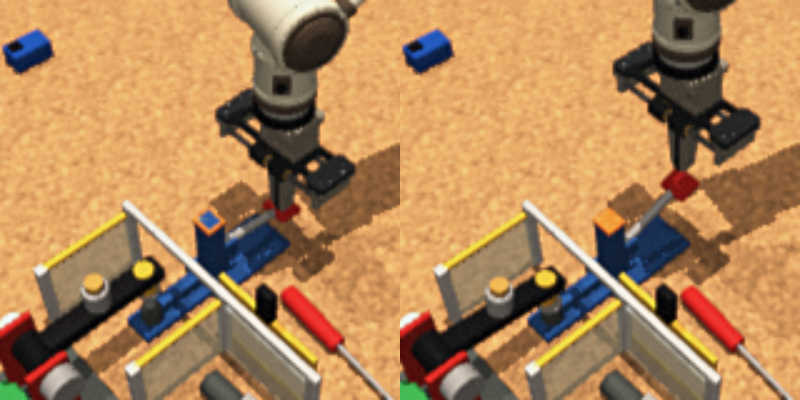

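Down (left), the forearm rose about 3.6 px, which is about 18 mm. Released (right), it sank back, the handle came up and the jack hasn't moved. Now the second press, along the pad's arc.

Run:
```python
from h import *
y=.004
bot.line_to([.460,y,.105]); bot.line_to([.459,y,.075],max_speed=.05); bot.line_to([.4555,y,.050],max_speed=.05)
z=.05;x=.4555
while bot.current_contact_force()[2]<13 and z>.038:
    z-=.0015; x-=.0004; bot.line_to([x,y,z],max_speed=.03)
bot.hold(.5)
f=bot.current_contact_force();print(x,z,bot.current_ee_pos(),f)
S=bot.read_camera("scene");T=bot.read_camera("top")
Y=((20,150,90),(35,255,255))
print(blobs(S["pixels"],*Y,(208,225,230,250),1),blobs(T["pixels"],*Y,(240,135,257,152),1),bot.current_clock())
s,t=S["pixels"],T["pixels"]
cv2.imwrite("pics/z5.png",np.hstack([cv2.resize(s[130:290,160:320],(400,400)),cv2.resize(t[90:250,170:330],(400,400))]))
```

```text
0.45389999999999997 0.044 [0.45727342 0.00377976 0.04653333] [-0.10529534  2.54758986 17.3341869 ]
[(np.int32(57), array([216.9, 237.5]))] [(np.int32(51), array([247.9, 142.9]))] 34.6
```

View pics/z5.png

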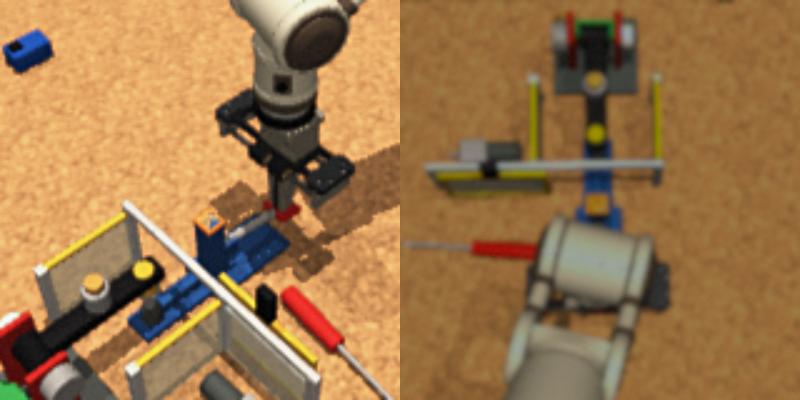

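The handle is held down with 17 N, the forearm is up, the guard is open and the bystanders haven't moved. I'm handing the job in.

```bash
python3 -c "
from workcell import bot
print(bot.job_done())"
```

```text
the job is handed in; nothing more can be done
None
```

I handed the job in at about 35 s of the 70 s allowed, but the hand-in gave no verdict, so I can't confirm a pass: the guard is open, the jack is under the lift pad, and after one full pump the handle is held down with about 17 N and the forearm is up about 18 mm by camera.

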